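# Null the comparator balance with the tuning tool

## Task

The comparator balance reads left of zero with its 100 g reference weight on the pan. Take the plastic tuning tool out of its stand, feel its blade gently and fully into the slot of the spring-loaded trimmer screw at the foot of the guide bush, and turn the screw until the meter needle stands in the green band; then put the tool back into its stand and leave it there. Leave the three brass weights where they are and do not lean on the balance.

Things in the scene. Friction and masses are not known exactly. Their poses are not given: they have to be found in the camera images.
- balance: white bench balance, 190 (x) x 170 (y) x 58 mm high, fixed. Origin: centre of its underside; x points to its back, y to its left, z up. In front a meter slopes up at 21 deg to the back; behind, left, the weighing pan (92 mm across, top at z 74, centre at x +45, y +32) and, right, the aluminium guide bush of the trimmer (31 mm across, at x +45, y -56)
- bush_mouth (a point): centre of the guide bush's mouth, 80 mm above the worktop. The mouth is a 45 deg cone, 22.6 mm across at the top; 3.5 mm down begins a straight bore of 15.6 mm, open to the screw
- screw_top (a point): centre of the flat top of the brass trimmer screw at rest, 14 mm below the bush mouth (a fixed point); 15 mm across; slot across its full width, 3.4 mm wide, 5 mm deep, at start anywhere within 1.2 rad either side of the balance's y axis (not measured). The screw sits on a spring: it sinks up to 1.5 mm before a hard stop (1.8 N to start, 4.5 N at the stop); turning friction 0.035 N m
- needle_tip (a point): tip of the red meter needle, 52 mm from its pivot; it swings in the plane of the meter and starts left (+y of the balance) of zero. Turning the screw clockwise, seen from above, swings it to the right by 0.28 of the screw's angle; at zero the slot lies 1.64 to 1.93 rad clockwise of the balance's y axis, well before the end stop at 2.3 rad
- zero_mark (a point): middle of the green band (8 mm wide) at mid-scale, where the needle tip stands at zero
- tuning_tool: plastic tuning tool, 105 mm long, 40 g, standing upright in its stand. Origin: middle of the blade's end; z points up to the handle. From the tip: flat blade 6 mm long, 12 mm wide along y, 2 mm thick along x; round white shaft of 14 mm to z 50; orange collar 27 mm across to z 54; square orange handle 16 x 16 mm (faces along x and y) to z 105
- tool_tip (a point): middle of the end of the tool's blade (the same point as the tool's origin). More than 25 N of the tool against the balance, pushing or twisting, spoils the trimmer
- stand: fixed stand: black round foot of 68 mm, grey tube 32 mm across, 64 mm high. Origin: centre of its underside
- stand_mouth (a point): centre of the stand's mouth, at its top: a 45 deg cone 22.6 mm across, then a 15.6 mm bore, closed 52 mm down. The tool stands in it with its collar on the mouth, the tip 50 mm below this point
- ref_weight: brass 100 g reference weight, 24 mm across, 37 mm high, on the pan; origin at the centre of its underside
- weight_big: brass 200 g weight, 30 mm across, 46 mm high, right of the balance; origin at the centre of its underside
- weight_little: brass 50 g weight, 20 mm across, 30 mm high, right of the balance; origin at the centre of its underside
Things that resemble listed ones, but are neither listed nor needed, are in the scene too. Of the things that look like the tuning_tool, the larger one is meant.

How it is judged (in metres and radians):
On the way, in this order (a step that is already met when the one before it is completed fails the run):
1. the blade is in the screw's slot: its end at least 4 mm below the screw's resting top (an unslotted screw gives only 1.5 mm) (z of tool_tip in the frame of screw_top below -0.004 m and horizontal distance between tool_tip and screw_top below 0.003 m), for 0.1 s.
2. with the blade still in the slot, the needle tip comes into the green band (within 4 mm of the zero mark) (z of tool_tip in the frame of screw_top below -0.003 m and horizontal distance between tool_tip and screw_top below 0.003 m and distance between needle_tip and zero_mark below 0.004 m), for 0.2 s.
At the end, for the whole second after the job is handed in: the needle tip rests within 4 mm of the zero mark (in the green band) and the tool stands upright and at rest in its stand, released, its collar within 5 mm of the mouth (distance between needle_tip and zero_mark below 0.004 m and horizontal distance between tool_tip and stand_mouth below 0.006 m and z of tool_tip in the frame of stand_mouth below -0.045 m and angle between tuning_tool's own z axis and vertical below 0.15 rad and linear speed of tuning_tool below 0.02 m/s); the robot touches nothing.
It fails at once if the tool is pushed or twisted against the balance with more than 25 N (contact force between tuning_tool and balance above 25 N).
It fails at once if the gripper or arm bears on the balance with more than 10 N (contact force between any of the fingers, the arm and balance above 10 N).
It fails at once if a brass weight is moved by more than 8 mm or tipped (distance of any of ref_weight, weight_big, weight_little from where it was at the start of the episode above 0.008 m or angle between any of ref_weight, weight_big, weight_little's own z axis and vertical above 0.3 rad).
It also fails if it takes over 67 s, if anything falls off the work surface, if the arm or the gripper's body presses on something with over 40 N, if the wrist force passes 120 N, or if a joint passes its speed limit or range.

## Robot

A 6-joint arm with a two-finger parallel gripper is mounted at the origin on a cart in front of the work surface, level with it; the furniture and walls round the work are solid. World frame = base frame: x ahead of the robot, y to its left, z up, the work surface at z = 0. Lengths are in mm, angles in rad, forces in N, time in s.
With the tool pointing down it reaches from about 350 to 875 mm from the base axis. Payload 4.2 kg.
Tool frame: the origin (TCP) lies midway between the tips of the shut fingers; the grasp point (between the pads) lies 19 mm behind it; z points along the fingers, y is the line along which they close (so a half turn about z gives the same grasp; the last joint's range is limited). The gripper opens to 85 mm and grips with 20 to 120 N. Pads are 22 mm wide; open, the fingers measure 114 mm over their backs; the gripper's body (76 mm by 85 mm) begins 54 mm behind the grasp point. The pads swing forward as they close: fully open they stand 13 mm farther back than shut.
Start: joints at [1.601, 0.385, 0.008, 0, -1.194, -0.259], TCP at [141.724, 608.698, 231.312] pointing down, gripper open.
Joint ranges: [-3.14, 3.14], [-1.21, 2.06], [-1.07, 1.41], [-3.16, 2.05], [-2.99, -0.16], [-3.1, 3.1]. Speed limits (rad/s): [2.79, 2.79, 3.14, 3.14, 3.14, 3.14].

## Interface

Orientations are given as a unit quaternion [x, y, z, w].
In Python, from bench import arm gives the robot as it stands.
- The arm moves only by the tool send_rows, never from a script. Its argument "targets" is a list of rows, each an object of numbers: "gripper": the gripper command: -1 is fully open, 1 is shut, values between are in proportion; "x", "y", "z": the shift along the tool's x, y, z in cm; "ax", "ay", "az": the turn, a rotation vector about the tool's x, y, z in degrees. A call has 1 to 5 rows; each row shifts and turns the commanded pose from where the row before left it, along the tool's axes as they then stand; what a row does not reach is not made up. A row lasts 1/12 s, in which the tool goes at most 41.7 mm and 7.16 degrees, less where a joint would pass 70% of its speed; a pose out of reach is approached as far as the arm can. A call is refused whole if a number of a shift passes 4.17 or a number of a turn 7.16, either way. A call with a gripper value outside its range is refused whole. The fingers move at their own pace and stop on an object; the grip force is fixed at half the most. Time passes only in rows, so rows that do not move let the fingers close. It gives the time, the measured TCP pose, the force, the opening and the grip force at its end, in the units of the state.
- arm.read_state(): the state, without advancing time (a new reading comes with each control period).
- arm.get_image(name): name is "side" or "top" or "wrist"; returns (picture, depth): 480x640x3 uint8, red, green, blue; 480x640 float32, mm along the optical axis (not along the pixel's ray), 0 where there is no reading.
- arm.camera_model(name): a dict with "fx", "fy", "cx", "cy" (pixels), "distortion" ([k1, k2, p1, p2, k3] as OpenCV has them; the pictures are not rectified), "cam_to_world" (4x4, takes a point from camera to world coordinates). Camera axes: x right, y down, z forward; pixel columns grow to the right and rows downward; lengths in mm; the calibration is good to about 2 mm. A picture is of the moment at which its call begins: read the wrist's pose just before it. camera_model takes no time and is no camera call; for the wrist camera it gives the pose at the moment of the call.
- arm.job_done(): hands the job in; it is judged then, once.
Trained networks look in the newest picture that a camera, given by its name, has taken for a name from the list of things; names that differ only in an ending like _2 or _b are one class to them, and where a whole thing is asked for, a point or a joint stands for the part that bears it (a point fixed in the world has none). Each returns a list of dicts, best first, with "score" (0 to 1); they miss things now and then, are a little off and sometimes report something else, mostly with a low value. They report only what shows in the picture. A call takes as long as a camera call. They do not tell look-alikes from the thing itself.
- arm.boxes_of(camera, thing): "rect" ([left, top, width, height] in pixels, round what is visible of it).
The state is a dict: "clock": time; "joints": joint angles; "joint_vel": joint speeds; "joint_efforts": joint torques, N m; "position": TCP position; "ee_rot": TCP orientation; "contact_force": force on the tool from outside, world axes, zero at the start; "wrist_torque": the same for the moment, N m; "gripper_width": finger opening in mm; "grasp_force": force on a finger pad.
Only numpy, scipy, OpenCV 4.12 (cv2) and the standard library are available. Lean on these libraries where they do the work, as an engineer would, in place of code of your own. Each camera call takes 0.05 s, during which the arm holds its last target. There are 200 camera calls.

## Working session

There is one attempt and no reset: what is moved stays moved. The work goes in short steps, Python scripts to look and compute and a tool call to move; the robot and the scene stay as the last step left them, time stands still between calls to the robot, and variables do not carry over. Pictures are saved under pics/ and viewed, at most 10 in all, crops included, and the job is handed in when it is done.

Besides the shell and the picture viewer there is one more tool, called after "Call:" as name([rows], argument=value, ...), one row to a line, values as JSON. send_rows: Moves the arm, as the interface text tells. Its arguments: {"type":"object","properties":{"targets":{"type":"array"}},"required":["targets"]}

```bash
ls; mkdir -p pics
cat > h.py <<'E'
import numpy as np, cv2, json
from bench import arm
from scipy.spatial.transform import Rotation as R
def shot(name,fn=None):
    m=arm.camera_model(name); im,d=arm.get_image(name)
    if fn: cv2.imwrite('pics/'+fn,im[:,:,::-1])
    return im,d,m
def ray(m,u,v):
    K=np.array([[m['fx'],0,m['cx']],[0,m['fy'],m['cy']],[0,0,1.]])
    p=cv2.undistortPoints(np.array([[[u,v]]],float),K,np.array(m['distortion'],float))[0,0]
    T=np.array(m['cam_to_world']); return T[:3,3],T[:3,:3]@np.array([p[0],p[1],1.])
def atz(m,u,v,z):
    o,r=ray(m,u,v); return o+r*(z-o[2])/r[2]
def atd(m,d,u,v):
    o,r=ray(m,u,v); return o+r*float(d[int(round(v)),int(round(u))])
def proj(m,P):
    T=np.linalg.inv(np.array(m['cam_to_world']))
    K=np.array([[m['fx'],0,m['cx']],[0,m['fy'],m['cy']],[0,0,1.]])
    rv,_=cv2.Rodrigues(T[:3,:3])
    return cv2.projectPoints(np.array(P,float).reshape(-1,1,3),rv,T[:3,3],K,np.array(m['distortion'],float))[0][:,0]
E
python3 - <<'E'
from h import *
np.set_printoptions(precision=1,suppress=True)
s=arm.read_state(); print(s)
for c in ('top','side'):
    im,d,m=shot(c,c+'1.png'); print(c,m['fx'],m['cx'],m['cy'],np.array(m['cam_to_world']))
    for t in ('balance','tuning_tool','stand','bush_mouth','ref_weight','weight_big','weight_little','needle_tip','zero_mark','stand_mouth'):
        for b in arm.boxes_of(c,t)[:3]:
            l,tp,w,h=b['rect']; u,v=l+w/2,tp+h/2
            print(c,t,round(b['score'],2),np.round(b['rect']),atd(m,d,u,v) if 0<=u<640 and 0<=v<480 else '')
E
```

```text
pics
{'clock': 0.0, 'joints': array([ 1.6,  0.4,  0. , -0. , -1.2, -0.3]), 'joint_vel': array([ 0.,  0., -0.,  0.,  0., -0.]), 'joint_efforts': array([  0. , -39.2,  18.8,   4.2,  -0. ,   0. ]), 'position': array([141.6, 608.1, 230.2]), 'ee_rot': array([ 1. , -0.1, -0. ,  0. ]), 'contact_force': array([-0.9,  0.5,  0.1]), 'wrist_torque': array([ 0. , -0. , -0.1]), 'grasp_force': 0.0, 'gripper_width': 85.1715430847727}
top 508.3498044173907 323.53888516602115 247.85824047769268 [[  0.   -1.    0.2 357.7]
 [ -1.   -0.   -0.  175.2]
 [  0.   -0.2  -1.  925.5]
 [  0.    0.    0.    1. ]]
top balance 0.89 [283. 190. 113. 125.] [515.9 126.7  54.7]
top tuning_tool 0.65 [164. 290.  19.  14.] [435.  409.9  46.7]
top tuning_tool 0.51 [212. 287.  18.  16.] [435.6 320.4  94.8]
top stand 0.72 [208. 277.  40.  38.] [435.3 315.2  63.1]
top bush_mouth 0.84 [280. 192. 113. 121.] [516.  131.5  58. ]
top ref_weight 0.69 [311. 211.  14.  22.] [556.9 165.1 109. ]
top ref_weight 0.56 [344. 294.   3.   3.] [443.3 113.3  35.1]
top weight_big 0.73 [397. 218.  14.  18.] [567.5   9.2  40.6]
top weight_big 0.52
[... 503 characters left out ...]
  0.    0.    1. ]]
side balance 0.73 [293. 209.  13.  16.] [568.7   9.8  46.4]
side balance 0.64 [262. 222. 112.  88.] [511.  167.4  58. ]
side balance 0.49 [336. 337.  40.  45.] [433.9 338.8  28.6]
side tuning_tool 0.95 [347. 305.  19.  38.] [436.2 333.7  99.2]
side tuning_tool 0.87 [332. 412.  16.  42.] [447.4 456.   18.1]
side stand 0.84 [332. 332.  45.  55.] [436.2 341.1  32.5]
side bush_mouth 0.79 [264. 218. 114.  92.] [507.3 162.   58.4]
side ref_weight 0.53 [281. 240.  17.  19.] [557.6 174.9  95.7]
side weight_big 0.41 [289. 211.  15.  15.] [574.4  11.9  44.9]
side zero_mark 0.95 [320. 225.  54.  59.] [464.9 110.3  41.4]
side stand_mouth 0.77 [332. 338.  43.  45.] [437.1 341.2  30.3]
```

Run:
```python
import cv2,numpy as np
a=cv2.imread('pics/top1.png')[170:340,140:430]; b=cv2.imread('pics/side1.png')[190:480,230:430]
a=cv2.resize(a,(800,469),interpolation=cv2.INTER_CUBIC)
cv2.imwrite('pics/a.png',a)
b=cv2.resize(b,(414,600),interpolation=cv2.INTER_CUBIC); cv2.imwrite('pics/b.png',b)
```

```text
(no output)
```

View pics/a.png

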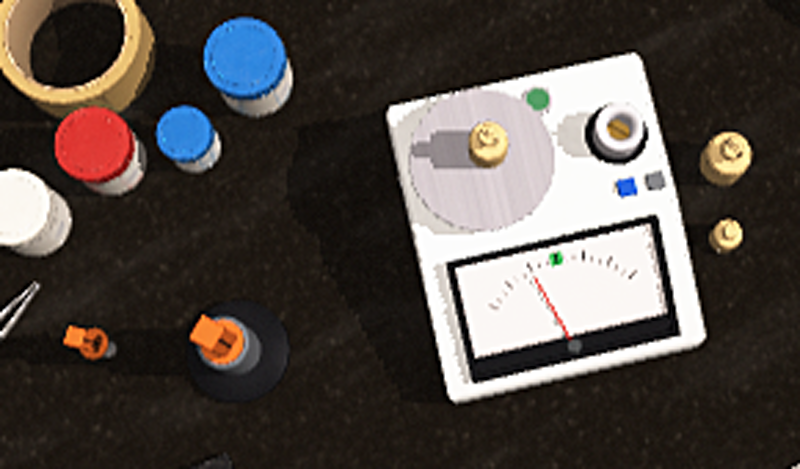

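View pics/b.png

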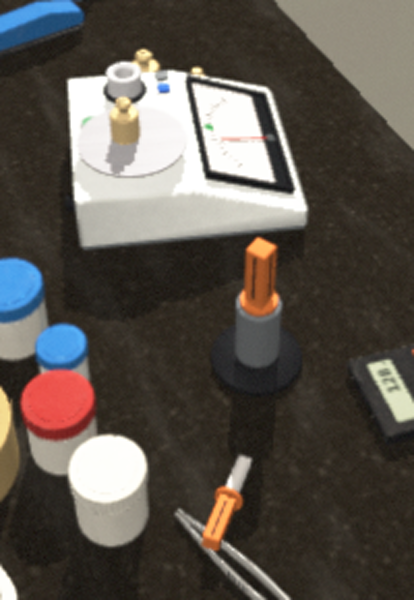

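The top view shows the tool upright in its stand at (218,292), with the smaller look-alike lying left of it at (173,294). The bush mouth is at about (364,217), the pan at (314,228), and the needle is left of the green mark. The side view confirms that the larger tool is the one in the stand.

```bash
cat >> h.py <<'E'
def plan(P,xyaw=None,tilt=True,st=None):
    """print total shift (tool axes, cm) and turn (deg) to world TCP P with tool x axis at yaw xyaw"""
    s=st or arm.read_state(); Rc=R.from_quat(s['ee_rot']); p=np.array(s['position'])
    xa=Rc.as_matrix()[:,0]
    if xyaw is None: xyaw=np.arctan2(xa[1],xa[0])
    z=np.array([0,0,-1.]); x=np.array([np.cos(xyaw),np.sin(xyaw),0]); Rt=R.from_matrix(np.c_[x,np.cross(z,x),z])
    d=Rc.inv().apply(np.array(P)-p)/10; rv=(Rc.inv()*Rt).as_rotvec(degrees=True)
    d2=Rt.inv().apply(np.array(P)-p)/10
    print('pos',p.round(1),'yaw',np.degrees(np.arctan2(xa[1],xa[0])).round(2),'j6',s['joints'][5].round(3),'shift',d.round(3),'rotvec',rv.round(2),'shift in target axes',d2.round(3),'F',s['contact_force'].round(1),'w',round(s['gripper_width'],1),'g',round(s['grasp_force'],1),'t',round(s['clock'],2))
E
python3 - <<'E'
from h import *
np.set_printoptions(precision=3,suppress=True)
s=arm.read_state(); Rc=R.from_quat(s['ee_rot']).as_matrix(); print(Rc)
m=arm.camera_model('wrist'); T=np.array(m['cam_to_world']); print(Rc.T@(T[:3,3]-s['position']),Rc.T@T[:3,:3],m['fx'],m['cx'],m['cy'],m['distortion'])
mt=arm.camera_model('top')
b=atz(mt,364,217.1,80); p=atz(mt,314.3,228,74); print(b,p,np.hypot(*(b-p)[:2]), 'bal y yaw',np.degrees(np.arctan2(*(p-b)[1::-1])))
print('handle top',atz(mt,140+210/2.759,170+330/2.759,119))
plan([435,319,231])
E
```

```text
[[ 0.974 -0.227  0.   ]
 [-0.227 -0.974  0.   ]
 [-0.    -0.    -1.   ]]
[  77.449   -0.364 -142.821] [[ 0.002 -0.953 -0.303]
 [ 1.     0.002  0.   ]
 [ 0.    -0.303  0.953]] 357.7703861600939 319.42926776457597 241.67285612721795 [-0.065  0.     0.     0.     0.   ]
[574.062  86.132  80.   ] [554.397 171.05   74.   ] 87.16570322105751 bal y yaw 103.03798876645226
handle top [440.712 324.612 119.   ]
pos [141.7 608.7 231.3] yaw -13.1 j6 -0.259 shift [35.137 21.568  0.031] rotvec [-0.  0. -0.] shift in target axes [35.137 21.568  0.033] F [-0.8 -0.3  0.5] w 85.3 g 0.0 t 1.1
```

Call:
send_rows([
  {"gripper": -1,"x": 2.3,"y": 1.4},
  {"gripper": -1,"x": 2.9,"y": 1.8},
  {"gripper": -1,"x": 2.9,"y": 1.8},
  {"gripper": -1,"x": 2.9,"y": 1.8},
  {"gripper": -1,"x": 2.9,"y": 1.8},
])

```text
$.targets[0]: bad value
```

Call:
send_rows([
  {"gripper": -1,"x": 2.9,"y": 1.8},
  {"gripper": -1,"x": 2.9,"y": 1.8},
  {"gripper": -1,"x": 2.9,"y": 1.8},
  {"gripper": -1,"x": 2.9,"y": 1.8},
  {"gripper": -1,"x": 2.9,"y": 1.8},
])

```text
$.targets[0]: bad value
```

Call:
send_rows([
  {"gripper": -1,"x": 2.9,"y": 1.8},
  {"gripper": -1,"x": 2.9,"y": 1.8},
  {"gripper": -1,"x": 1.0,"y": 0.2},
  {"gripper": -1},
])

```text
$.targets[0]: bad value
```

Run:
```python
from h import *
np.set_printoptions(precision=2,suppress=True)
plan([437,322,231]); im,d,m=shot('wrist','w1.png')
print([(b['score'],np.round(b['rect'])) for b in arm.boxes_of('wrist','tuning_tool')])
hsv=cv2.cvtColor(im,cv2.COLOR_RGB2HSV)
o=(hsv[:,:,0]>3)&(hsv[:,:,0]<20)&(hsv[:,:,1]>130)&(hsv[:,:,2]>60)
v,u=np.nonzero(o); P=np.array([atd(m,d,a,b) for a,b in zip(u,v)])
k=(P[:,2]>110)&(P[:,2]<128); q=P[k][:,:2].astype(np.float32); print(k.sum(),np.median(P[k],0),cv2.minAreaRect(q), P[k][:,2].std())
k=(P[:,2]>62)&(P[:,2]<75); print(k.sum(), cv2.minAreaRect(P[k][:,:2].astype(np.float32)) if k.sum()>5 else '')
```

```text
pos [141.7 608.7 231.3] yaw -13.1 j6 -0.259 shift [35.26 21.23  0.03] rotvec [-0.  0. -0.] shift in target axes [35.26 21.23  0.03] F [-0.8 -0.3  0.5] w 85.3 g 0.0 t 1.1
[]
0 [nan nan nan] ((0.0, 0.0), (0.0, 0.0), 0.0) nan
0
  return _methods._mean(a, axis=axis, dtype=dtype,
  ret = um.true_divide(
  ret = _var(a, axis=axis, dtype=dtype, out=out, ddof=ddof,
  arrmean = um.true_divide(arrmean, div, out=arrmean,
  ret = ret.dtype.type(ret / rcount)
```

View pics/w1.png

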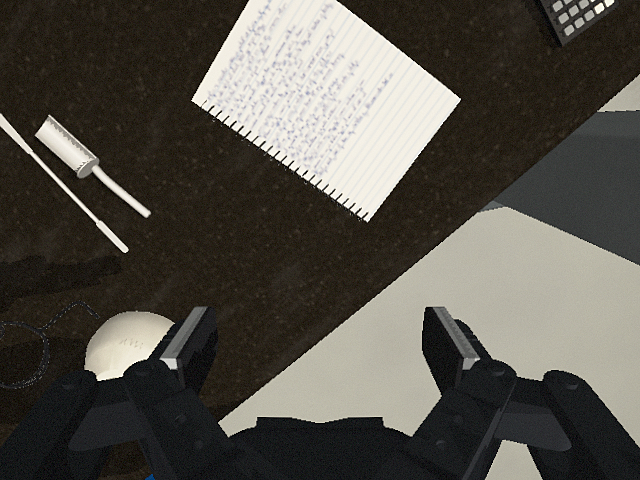

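The picture shows the start area: a notepad and the open fingers at (190,335) and (450,335). The calls were refused, so the rows probably need every key.

Call:
send_rows([
  {"gripper": -1,"x": 2.3,"y": 1.4,"z": 0,"ax": 0,"ay": 0,"az": 0},
  {"gripper": -1,"x": 2.9,"y": 1.8,"z": 0,"ax": 0,"ay": 0,"az": 0},
  {"gripper": -1,"x": 2.9,"y": 1.8,"z": 0,"ax": 0,"ay": 0,"az": 0},
  {"gripper": -1,"x": 2.9,"y": 1.8,"z": 0,"ax": 0,"ay": 0,"az": 0},
  {"gripper": -1,"x": 2.9,"y": 1.8,"z": 0,"ax": 0,"ay": 0,"az": 0},
])

```text
clock: 1.62
position: [258.4, 492.2, 231.4]
ee_rot: [0.994, -0.114, 0.0, -0.0]
contact_force: [0.1, -0.3, 0.4]
gripper_width: 85.7
grasp_force: 0.0
```

Call:
send_rows([
  {"gripper": -1,"x": 2.9,"y": 1.8,"z": 0,"ax": 0,"ay": 0,"az": 0},
  {"gripper": -1,"x": 2.9,"y": 1.8,"z": 0,"ax": 0,"ay": 0,"az": 0},
  {"gripper": -1,"x": 2.9,"y": 1.8,"z": 0,"ax": 0,"ay": 0,"az": 0},
  {"gripper": -1,"x": 2.9,"y": 1.8,"z": 0,"ax": 0,"ay": 0,"az": 0},
  {"gripper": -1,"x": 2.9,"y": 1.8,"z": 0,"ax": 0,"ay": 0,"az": 0},
])

```text
clock: 2.03
position: [379.3, 371.6, 231.6]
ee_rot: [0.993, -0.114, 0.0, -0.0]
contact_force: [-0.4, -0.2, 0.0]
gripper_width: 85.2
grasp_force: 0.0
```

Call:
send_rows([
  {"gripper": -1,"x": 2.9,"y": 1.8,"z": 0,"ax": 0,"ay": 0,"az": 0},
  {"gripper": -1,"x": 2.9,"y": 1.8,"z": 0,"ax": 0,"ay": 0,"az": 0},
  {"gripper": -1,"x": 1.0,"y": 0.2,"z": 0,"ax": 0,"ay": 0,"az": 0},
  {"gripper": -1,"x": 0,"y": 0,"z": 0,"ax": 0,"ay": 0,"az": 0},
])

```text
clock: 2.37
position: [437.7, 319.0, 231.3]
ee_rot: [0.993, -0.116, 0.0, -0.0]
contact_force: [0.2, 0.7, 0.5]
gripper_width: 85.5
grasp_force: 0.0
```

```bash
cat > look.py <<'E'
from h import *
np.set_printoptions(precision=2,suppress=True)
plan([437,322,231]); im,d,m=shot('wrist','w2.png')
print([(b['score'],np.round(b['rect'])) for b in arm.boxes_of('wrist','tuning_tool')])
hsv=cv2.cvtColor(im,cv2.COLOR_RGB2HSV)
o=(hsv[:,:,0]>3)&(hsv[:,:,0]<20)&(hsv[:,:,1]>130)&(hsv[:,:,2]>60)
v,u=np.nonzero(o); P=np.array([atd(m,d,a,b) for a,b in zip(u,v)])
k=(P[:,2]>114)&(P[:,2]<128); q=P[k][:,:2].astype(np.float32); print(k.sum(),np.median(P[k],0),cv2.minAreaRect(q), P[k][:,2].std())
k=(P[:,2]>62)&(P[:,2]<72); print(k.sum(), cv2.minAreaRect(P[k][:,:2].astype(np.float32)) if k.sum()>5 else '')
E
python3 look.py
```

```text
pos [437.7 319.  231.3] yaw -13.33 j6 0.409 shift [-0.14 -0.27  0.03] rotvec [-0.01 -0.02  0.  ] shift in target axes [-0.14 -0.27  0.03] F [0.2 0.7 0.5] w 85.5 g 0.0 t 2.37
[(0.96, array([295., 208.,  30.,  37.])), (0.95, array([161., 215.,  77.,  18.]))]
451 [440.63 325.89 118.83] ((439.7095031738281, 326.1667785644531), (16.063701629638672, 16.490680694580078), 61.449951171875) 1.044168928106783
272 ((441.788818359375, 325.7418212890625), (25.95688247680664, 22.283082962036133), 74.8218994140625)
```

View pics/w2.png

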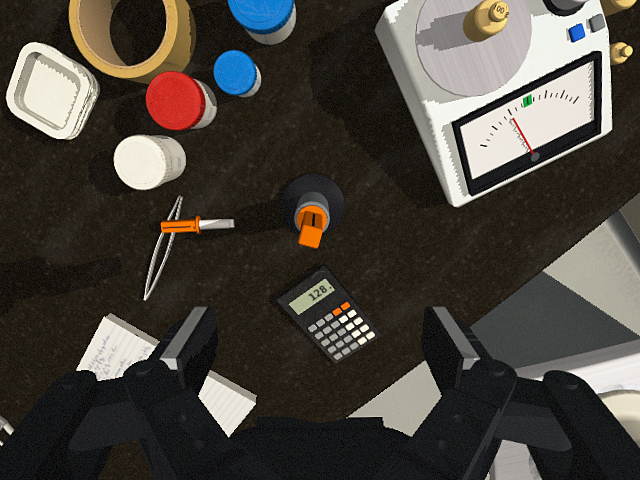

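The larger tool stands in its stand, with the handle top at about (311,238). The look-alike lies on its side at (195,225). I'll rotate to align with the handle, descend part way, and measure again.

Call:
send_rows([
  {"gripper": -1,"x": 0,"y": 0,"z": 0,"ax": 0,"ay": 0,"az": 5.1},
  {"gripper": -1,"x": 0,"y": 0,"z": 0,"ax": 0,"ay": 0,"az": 5.1},
  {"gripper": -1,"x": 0,"y": 0,"z": 0,"ax": 0,"ay": 0,"az": 5.1},
  {"gripper": -1,"x": -0.1,"y": -0.7,"z": 3,"ax": 0,"ay": 0,"az": 0},
  {"gripper": -1,"x": 0,"y": 0,"z": 3,"ax": 0,"ay": 0,"az": 0},
])

```text
clock: 2.88
position: [438.8, 330.3, 172.7]
ee_rot: [0.97, -0.244, 0.001, -0.003]
contact_force: [0.4, 0.9, -0.5]
gripper_width: 85.2
grasp_force: 0.0
```

Call:
send_rows([
  {"gripper": -1,"x": 0,"y": 0,"z": 0,"ax": 0,"ay": 0,"az": 0},
  {"gripper": -1,"x": 0,"y": 0,"z": 0,"ax": 0,"ay": 0,"az": 0},
])

```text
clock: 3.05
position: [437.3, 327.3, 170.4]
ee_rot: [0.97, -0.244, -0.001, 0.002]
contact_force: [-0.0, -0.0, 0.2]
gripper_width: 85.5
grasp_force: 0.0
```

```bash
sed -i 's/w2.png/w3.png/; s/plan(.*; im/plan([440,325.5,76],-0.4992); im/' look.py; python3 look.py
python3 - <<'E'
import cv2
cv2.imwrite('pics/w3c.png',cv2.resize(cv2.imread('pics/w3.png')[180:340,220:420],(750,600),interpolation=cv2.INTER_CUBIC))
E
```

```text
pos [437.3 327.3 170.4] yaw -28.28 j6 0.137 shift [ 0.33 -0.01  9.44] rotvec [0.22 0.01 0.32] shift in target axes [0.33 0.03 9.44] F [-0.  -0.   0.2] w 85.5 g 0.0 t 3.05
[(0.94, array([159., 255.,  79.,  39.])), (0.65, array([299., 224.,  38.,  46.])), (0.6, array([462.,   0., 177., 159.]))]
723 [440.71 325.84 118.86] ((439.7734375, 326.0018310546875), (15.832886695861816, 16.050012588500977), 61.5559196472168) 1.0662913870205164
425 ((442.06829833984375, 325.5216979980469), (26.607019424438477, 22.12908935546875), 67.27098083496094)
```

View pics/w3c.png

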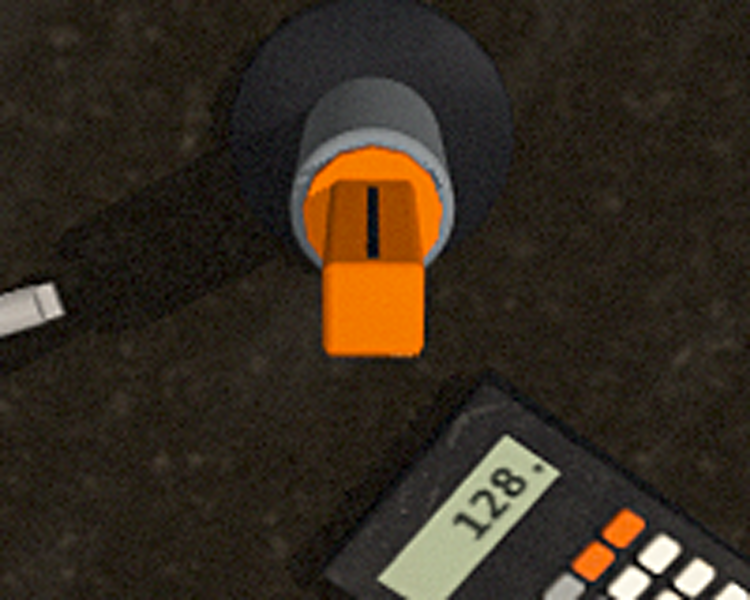

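The handle top at crop (373,308) is square to the gripper, and the dark groove faces gripper +x. Next I descend and grasp.

Call:
send_rows([
  {"gripper": -1,"x": 0.25,"y": 0,"z": 2.5,"ax": 0,"ay": 0,"az": 0},
  {"gripper": -1,"x": 0,"y": 0,"z": 3,"ax": 0,"ay": 0,"az": 0},
  {"gripper": -1,"x": 0,"y": 0,"z": 2.9,"ax": 0,"ay": 0,"az": 0},
  {"gripper": -1,"x": 0,"y": 0,"z": 1.0,"ax": 0,"ay": 0,"az": 0},
  {"gripper": -1,"x": 0,"y": 0,"z": 0,"ax": 0,"ay": 0,"az": 0},
])

```text
clock: 3.57
position: [440.2, 325.5, 76.4]
ee_rot: [0.969, -0.245, -0.001, 0.001]
contact_force: [-0.0, 0.9, 0.1]
gripper_width: 85.3
grasp_force: 0.0
```

Call:
send_rows([
  {"gripper": -1,"x": 0,"y": 0,"z": 0,"ax": 0,"ay": 0,"az": 0},
  {"gripper": 0,"x": 0,"y": 0,"z": 0,"ax": 0,"ay": 0,"az": 0},
  {"gripper": 0.3,"x": 0,"y": 0,"z": 0,"ax": 0,"ay": 0,"az": 0},
  {"gripper": 0.45,"x": 0,"y": 0,"z": 0,"ax": 0,"ay": 0,"az": 0},
  {"gripper": 0.55,"x": 0,"y": 0,"z": 0,"ax": 0,"ay": 0,"az": 0},
])

```text
clock: 3.98
position: [441.1, 326.3, 78.5]
ee_rot: [0.969, -0.245, 0.0, -0.001]
contact_force: [0.5, -0.4, -0.3]
gripper_width: 38.4
grasp_force: 0.0
```

Call:
send_rows([
  {"gripper": 0.6,"x": 0,"y": 0,"z": 0,"ax": 0,"ay": 0,"az": 0},
  {"gripper": 1,"x": 0,"y": 0,"z": 0,"ax": 0,"ay": 0,"az": 0},
  {"gripper": 1,"x": 0,"y": 0,"z": 0,"ax": 0,"ay": 0,"az": 0},
  {"gripper": 1,"x": 0,"y": 0,"z": 0,"ax": 0,"ay": 0,"az": 0},
  {"gripper": 1,"x": 0,"y": 0,"z": 0,"ax": 0,"ay": 0,"az": 0},
])

```text
clock: 4.4
position: [440.9, 326.1, 77.8]
ee_rot: [0.969, -0.245, 0.0, -0.0]
contact_force: [-0.8, 0.5, 3.3]
gripper_width: 15.3
grasp_force: 58.5
```

Run:
```python
from h import *
plan([439.8,326,76],-0.4980); print(arm.read_state()['wrist_torque'])
```

```text
pos [440.9 326.1  77.8] yaw -28.39 j6 0.142 shift [-0.092  0.061  0.176] rotvec [-0.04 -0.02  0.14] shift in target axes [-0.092  0.061  0.176] F [-0.8  0.5  3.3] w 15.3 g 58.5 t 4.4
[-0.04710207  0.16991645 -0.017437  ]
```

Grasped (58 N). I'll lift straight up, then move so the wrist camera is above the bush.

Call:
send_rows([
  {"gripper": 1,"x": 0,"y": 0,"z": -1.5,"ax": 0,"ay": 0,"az": 0},
  {"gripper": 1,"x": 0,"y": 0,"z": -3.5,"ax": 0,"ay": 0,"az": 0},
  {"gripper": 1,"x": 0,"y": 0,"z": -3.5,"ax": 0,"ay": 0,"az": 0},
  {"gripper": 1,"x": 0,"y": 0,"z": -3.5,"ax": 0,"ay": 0,"az": 0},
  {"gripper": 1,"x": 0,"y": 0,"z": 0,"ax": 0,"ay": 0,"az": 0},
])

```text
clock: 4.82
position: [443.8, 328.6, 204.7]
ee_rot: [0.97, -0.245, 0.004, -0.006]
contact_force: [1.1, -0.1, 0.3]
gripper_width: 14.9
grasp_force: 60.4
```

Call:
send_rows([
  {"gripper": 1,"x": 1.4,"y": 1.4,"z": 0,"ax": 0,"ay": 0,"az": 0},
  {"gripper": 1,"x": 2.6,"y": 2.5,"z": 0,"ax": 0,"ay": 0,"az": 0},
  {"gripper": 1,"x": 2.6,"y": 2.5,"z": 0,"ax": 0,"ay": 0,"az": 0},
  {"gripper": 1,"x": 2.6,"y": 2.5,"z": 0,"ax": 0,"ay": 0,"az": 0},
  {"gripper": 1,"x": 2.6,"y": 2.5,"z": 0,"ax": 0,"ay": 0,"az": 0},
])

```text
clock: 5.23
position: [490.0, 167.9, 196.7]
ee_rot: [0.97, -0.245, -0.0, 0.0]
contact_force: [0.9, -0.4, -0.4]
gripper_width: 15.3
grasp_force: 60.4
```

Call:
send_rows([
  {"gripper": 1,"x": 2.6,"y": 2.4,"z": 0.5,"ax": 0,"ay": 0,"az": 0},
  {"gripper": 1,"x": 1.0,"y": 1.0,"z": 2.5,"ax": 0,"ay": 0,"az": 0},
  {"gripper": 1,"x": 0,"y": 0,"z": 1.8,"ax": 0,"ay": 0,"az": 0},
  {"gripper": 1,"x": 0,"y": 0,"z": 0,"ax": 0,"ay": 0,"az": 0},
  {"gripper": 1,"x": 0,"y": 0,"z": 0,"ax": 0,"ay": 0,"az": 0},
])

```text
clock: 5.65
position: [505.2, 121.9, 148.4]
ee_rot: [0.969, -0.246, -0.001, 0.001]
contact_force: [1.0, -0.3, -0.4]
gripper_width: 15.5
grasp_force: 60.3
```

Run:
```python
from h import *
np.set_printoptions(precision=2,suppress=True)
plan([574,86,150]); im,d,m=shot('wrist','w4.png'); s=arm.read_state()
bs=arm.boxes_of('wrist','bush_mouth'); print([(b['score'],np.round(b['rect'])) for b in bs]); print([(b['score'],np.round(b['rect'])) for b in arm.boxes_of('wrist','screw_top')])
c=proj(m,[[574,86,80],[574,86,66]]); print(c)
x,y=np.round(c[0]).astype(int); A=cv2.resize(im[max(y-25,0):y+25,x-25:x+25],(400,400),interpolation=cv2.INTER_CUBIC)
ims,ds,ms=shot('side','s4.png'); t=proj(ms,[np.array(s['position'])-[0,0,64]])[0]; print(t)
u,v=np.round(t).astype(int); B=cv2.resize(ims[v-30:v+20,u-25:u+25],(400,400),interpolation=cv2.INTER_CUBIC)
cv2.imwrite('pics/c4.png',np.hstack([cv2.resize(A,(400,400)),B])[:,:,::-1])
np.save('w4d.npy',d)
import pickle; pickle.dump(m,open('w4m.pkl','wb'))
```

```text
pos [505.2 121.9 148.4] yaw -28.43 j6 0.525 shift [ 7.76 -0.12 -0.17] rotvec [0.14 0.07 0.  ] shift in target axes [ 7.76 -0.12 -0.16] F [ 1.  -0.3 -0.4] w 15.5 g 60.3 t 5.65
[(0.68, array([120.,  27., 346., 302.]))]
[(0.97, array([120.,  27., 344., 304.]))]
[[317.69 127.83]
 [317.75 127.84]]
[324.17 237.86]
```

View pics/c4.png

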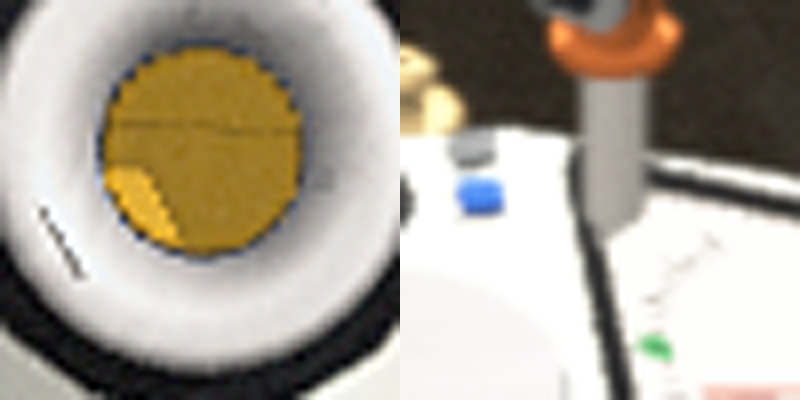

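Left crop: the screw fills about (100–300, 45–255), and the slot runs nearly horizontal between y≈127 and y≈168. Right crop: the tool tip is near (600,240), but the blade direction is unclear. I'll check the slot by depth and enhance the contrast.

Run:
```python
from h import *
import pickle
np.set_printoptions(precision=2,suppress=True)
m=pickle.load(open('w4m.pkl','rb')); d=np.load('w4d.npy'); im=cv2.imread('pics/w4.png')
P=[];UV=[]
for v in range(105,155):
    for u in range(290,345):
        p=atd(m,d,u,v); P.append(p);UV.append((u,v))
P=np.array(P);UV=np.array(UV)
z=P[:,2]; print(np.histogram(z,bins=[50,56,58,60,62,64,65,66,67,68,70,74,78,80,82,84]))
rim=(z>78)&(z<83); e=cv2.minEnclosingCircle(P[rim][:,:2].astype(np.float32)); print('rim',e,np.median(z[rim]))
c=(np.hypot(P[:,0]-e[0][0],P[:,1]-e[0][1])<9)
deep=c&(z<64); top=c&(z>64.5)&(z<68); print(deep.sum(),top.sum())
for k,n in ((deep,'slot'),(top|deep,'disc')):
    q=P[k][:,:2]; 
    if len(q)>5:
        w,V=np.linalg.eigh(np.cov((q-q.mean(0)).T)); print(n,q.mean(0),np.sqrt(w)*2,'yaw',np.degrees(np.arctan2(V[1,1],V[0,1])))
t=proj(m,[[505.2,121.9,84.5],[505.2,121.9,90.5]]); print('tip px',t)
u,v=np.round(t[0]).astype(int)
def st(a,s=400):
    a=a.astype(float); lo,hi=np.percentile(a,2),np.percentile(a,98); a=np.clip((a-lo)/(hi-lo)*255,0,255).astype(np.uint8); return cv2.resize(a,(s,s),interpolation=cv2.INTER_CUBIC)
sd=cv2.imread('pics/s4.png')
cl=cv2.createCLAHE(4,(2,2))
cv2.imwrite('pics/c5.png',np.hstack([st(im[v-30:v+30,u-30:u+30]),st(cv2.merge([cl.apply(x) for x in cv2.split(sd[223:248,312:337])]))]))
```

```text
(array([  0,  87, 189, 549,  46,  21, 124, 174,  61,  10,  18, 247, 730,
       473,   5]), array([50, 56, 58, 60, 62, 64, 65, 66, 67, 68, 70, 74, 78, 80, 82, 84]))
rim ((577.0462036132812, 84.0587158203125), 15.635132789611816) 79.72640990293692
200 373
slot [577.33  83.98] [6.9  8.68] yaw 57.45281996815744
disc [577.24  84.  ] [8.02 8.09] yaw 137.04410127491283
tip px [[319.49 259.32]
 [319.51 262.84]]
```

View pics/c5.png

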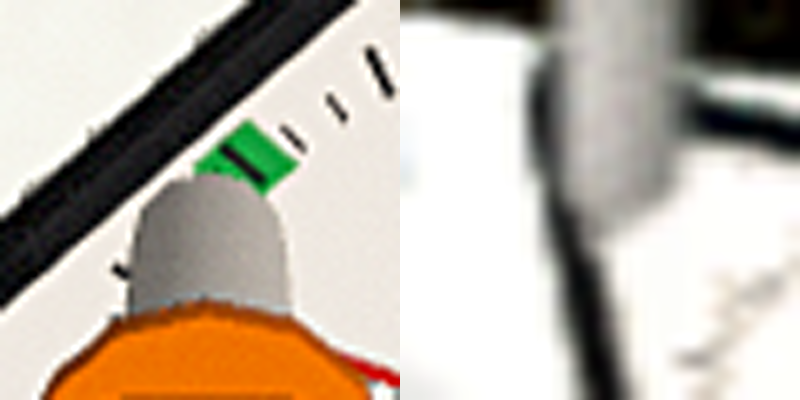

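Depth puts the bush centre at about (577,84) and the slot at yaw ≈58°, nearly along gripper y. The tip's edge runs from lower left to upper right in the side crop, so the blade also lies along gripper y. I'll move above the bush and align.

Call:
send_rows([
  {"gripper": 1,"x": 0,"y": 0,"z": -0.4,"ax": 0,"ay": 0,"az": 3.6},
  {"gripper": 1,"x": 2.2,"y": -0.2,"z": 0,"ax": 0,"ay": 0,"az": 0},
  {"gripper": 1,"x": 2.5,"y": -0.2,"z": 0,"ax": 0,"ay": 0,"az": 0},
  {"gripper": 1,"x": 2.5,"y": -0.2,"z": 0,"ax": 0,"ay": 0,"az": 0},
  {"gripper": 1,"x": 1.0,"y": -0.05,"z": 0,"ax": 0,"ay": 0,"az": 0},
])

```text
clock: 6.27
position: [581.5, 84.5, 154.4]
ee_rot: [0.961, -0.276, 0.002, -0.001]
contact_force: [0.6, -0.1, 0.8]
gripper_width: 15.4
grasp_force: 60.3
```

Call:
send_rows([
  {"gripper": 1,"x": 0,"y": 0,"z": 0,"ax": 0,"ay": 0,"az": 0},
  {"gripper": 1,"x": 0,"y": 0,"z": 0,"ax": 0,"ay": 0,"az": 0},
  {"gripper": 1,"x": 0,"y": 0,"z": 0,"ax": 0,"ay": 0,"az": 0},
])

```text
clock: 6.52
position: [577.9, 85.0, 153.5]
ee_rot: [0.961, -0.275, -0.0, -0.0]
contact_force: [-0.2, 0.9, -0.9]
gripper_width: 15.4
grasp_force: 60.3
```

Run:
```python
from h import *
np.set_printoptions(precision=2,suppress=True)
import math
for i in range(4):
    im,d,m=shot('wrist','w6.png'); plan([578.2,84.1,125],math.radians(-32))
from collections import Counter
ims,ds,ms=shot('side','s6.png'); s=arm.read_state(); u,v=np.round(proj(ms,[np.array(s['position'])-[0,0,64]])[0]).astype(int)
imt,dt,mt=shot('top','t6.png'); a,b=np.round(proj(mt,[np.array(s['position'])-[0,0,64]])[0]).astype(int)
B=cv2.resize(ims[v-30:v+20,u-25:u+25],(400,400),interpolation=cv2.INTER_CUBIC)
c=proj(m,[np.array(s['position'])-[0,0,64]])[0].round().astype(int)
A=cv2.resize(im[c[1]-30:c[1]+30,c[0]-30:c[0]+30],(400,400),interpolation=cv2.INTER_CUBIC)
cv2.imwrite('pics/c6.png',np.hstack([A,B])[:,:,::-1])
```

```text
pos [577.9  85.  153.6] yaw -31.96 j6 0.59 shift [0.08 0.06 2.86] rotvec [-0.01  0.01  0.04] shift in target axes [0.08 0.06 2.86] F [ 0.3  0.2 -1. ] w 15.6 g 60.3 t 6.57
pos [577.9  85.  153.6] yaw -31.95 j6 0.59 shift [0.07 0.06 2.86] rotvec [-0.01  0.01  0.05] shift in target axes [0.07 0.06 2.86] F [0.7 0.3 0.4] w 15.0 g 60.3 t 6.62
pos [578.   85.  153.7] yaw -31.95 j6 0.59 shift [0.07 0.07 2.87] rotvec [-0.01  0.    0.05] shift in target axes [0.07 0.07 2.87] F [-0.8  0.1 -0.1] w 15.1 g 60.3 t 6.67
pos [578.1  85.  153.7] yaw -31.95 j6 0.59 shift [0.05 0.07 2.87] rotvec [-0.02 -0.01  0.05] shift in target axes [0.05 0.07 2.87] F [ 0.2  0.2 -0.1] w 15.4 g 60.3 t 6.72
```

View pics/c6.png

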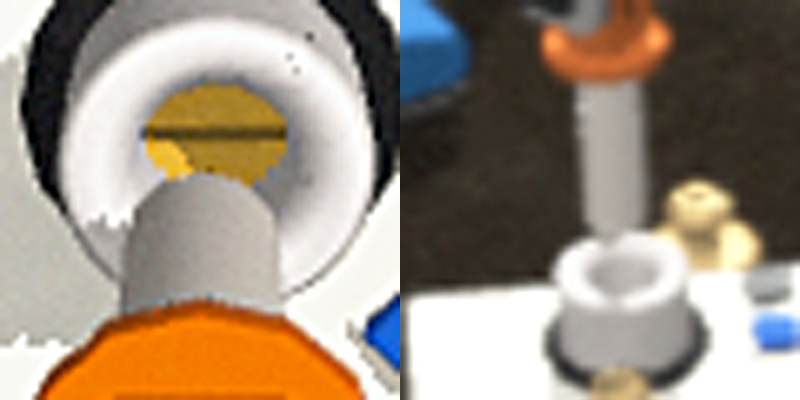

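The wrist crop shows the slot edge horizontal, so it is parallel to gripper y. The bush centre is about 1.5 mm to the tool's +y side. I'll nudge that way and lower in small steps while watching the force.

Call:
send_rows([
  {"gripper": 1,"x": 0,"y": 0.12,"z": 0,"ax": 0,"ay": 0,"az": 0},
  {"gripper": 1,"x": 0,"y": 0,"z": 0.6,"ax": 0,"ay": 0,"az": 0},
  {"gripper": 1,"x": 0,"y": 0,"z": 0.6,"ax": 0,"ay": 0,"az": 0},
  {"gripper": 1,"x": 0,"y": 0,"z": 0.3,"ax": 0,"ay": 0,"az": 0},
  {"gripper": 1,"x": 0,"y": 0,"z": 0,"ax": 0,"ay": 0,"az": 0},
])

```text
clock: 7.23
position: [577.2, 83.2, 136.8]
ee_rot: [0.961, -0.276, -0.001, 0.001]
contact_force: [-1.1, -0.7, -1.1]
gripper_width: 14.9
grasp_force: 60.3
```

Call:
send_rows([
  {"gripper": 1,"x": 0,"y": 0,"z": 0.15,"ax": 0,"ay": 0,"az": 0},
  {"gripper": 1,"x": 0,"y": 0,"z": 0.15,"ax": 0,"ay": 0,"az": 0},
  {"gripper": 1,"x": 0,"y": 0,"z": 0,"ax": 0,"ay": 0,"az": 0},
])

```text
clock: 7.48
position: [578.0, 83.4, 135.0]
ee_rot: [0.961, -0.276, -0.0, 0.0]
contact_force: [-0.5, 0.3, -0.5]
gripper_width: 15.1
grasp_force: 60.3
```

Run:
```python
from h import *
np.set_printoptions(precision=2,suppress=True)
import math
im,d,m=shot('wrist','w7.png'); plan([577.6,84.0,125],math.radians(-32))
P=np.array([atd(m,d,u,v) for v in range(100,320) for u in range(220,420)])
z=P[:,2]; k=(z>77)&(z<83)&(np.hypot(P[:,0]-577,P[:,1]-84)<25)
q=P[k][:,:2].astype(np.float32); print(k.sum(),q.min(0),q.max(0),cv2.minEnclosingCircle(q))
print(arm.read_state()['wrist_torque'])
```

```text
pos [578.1  83.5 135.2] yaw -32.01 j6 0.592 shift [-0.07 -0.02  1.02] rotvec [ 0.01  0.   -0.01] shift in target axes [-0.07 -0.02  1.02] F [-0.6 -0.3 -0.9] w 14.7 g 60.3 t 7.53
1122 [561.92  68.3 ] [592.79  99.39] ((577.2100830078125, 83.62335205078125), 15.807586669921875)
[ 0.03 -0.03  0.01]
```

Call:
send_rows([
  {"gripper": 1,"x": 0,"y": 0,"z": 0.15,"ax": 0,"ay": 0,"az": 0},
  {"gripper": 1,"x": 0,"y": 0,"z": 0.1,"ax": 0,"ay": 0,"az": 0},
  {"gripper": 1,"x": 0,"y": 0,"z": 0,"ax": 0,"ay": 0,"az": 0},
])

```text
clock: 7.78
position: [577.9, 83.4, 132.6]
ee_rot: [0.961, -0.276, -0.0, 0.0]
contact_force: [0.1, -0.0, -0.6]
gripper_width: 15.4
grasp_force: 60.3
```

Call:
send_rows([
  {"gripper": 1,"x": 0,"y": 0,"z": 0.15,"ax": 0,"ay": 0,"az": 0},
  {"gripper": 1,"x": 0,"y": 0,"z": 0.1,"ax": 0,"ay": 0,"az": 0},
  {"gripper": 1,"x": 0,"y": 0,"z": 0,"ax": 0,"ay": 0,"az": 0},
])

```text
clock: 8.03
position: [577.9, 83.4, 130.0]
ee_rot: [0.961, -0.276, -0.0, 0.0]
contact_force: [0.4, 0.9, -0.2]
gripper_width: 15.0
grasp_force: 60.3
```

Call:
send_rows([
  {"gripper": 1,"x": 0,"y": 0,"z": 0.1,"ax": 0,"ay": 0,"az": 0},
  {"gripper": 1,"x": 0,"y": 0,"z": 0,"ax": 0,"ay": 0,"az": 0},
  {"gripper": 1,"x": 0,"y": 0,"z": 0,"ax": 0,"ay": 0,"az": 0},
])

```text
clock: 8.28
position: [578.0, 83.5, 129.3]
ee_rot: [0.961, -0.276, -0.0, 0.0]
contact_force: [0.6, -1.2, -0.1]
gripper_width: 15.1
grasp_force: 60.3
```

No contact, and the tip is now at the screw's top height. I'll continue in 1 mm steps.

Call:
send_rows([
  {"gripper": 1,"x": 0,"y": 0,"z": 0.1,"ax": 0,"ay": 0,"az": 0},
  {"gripper": 1,"x": 0,"y": 0,"z": 0,"ax": 0,"ay": 0,"az": 0},
  {"gripper": 1,"x": 0,"y": 0,"z": 0,"ax": 0,"ay": 0,"az": 0},
])

```text
clock: 8.53
position: [578.0, 83.5, 128.3]
ee_rot: [0.961, -0.276, -0.0, 0.0]
contact_force: [-0.3, 0.2, -0.4]
gripper_width: 15.0
grasp_force: 60.3
```

Call:
send_rows([
  {"gripper": 1,"x": 0,"y": 0,"z": 0.1,"ax": 0,"ay": 0,"az": 0},
  {"gripper": 1,"x": 0,"y": 0,"z": 0,"ax": 0,"ay": 0,"az": 0},
  {"gripper": 1,"x": 0,"y": 0,"z": 0,"ax": 0,"ay": 0,"az": 0},
])

```text
clock: 8.78
position: [578.0, 83.4, 127.2]
ee_rot: [0.961, -0.276, -0.0, 0.0]
contact_force: [-0.1, -0.0, -1.4]
gripper_width: 15.2
grasp_force: 60.3
```

Call:
send_rows([
  {"gripper": 1,"x": 0,"y": 0,"z": 0.05,"ax": 0,"ay": 0,"az": 0},
  {"gripper": 1,"x": 0,"y": 0,"z": 0,"ax": 0,"ay": 0,"az": 0},
  {"gripper": 1,"x": 0,"y": 0,"z": 0,"ax": 0,"ay": 0,"az": 0},
])

```text
clock: 9.03
position: [578.0, 83.4, 126.8]
ee_rot: [0.961, -0.276, -0.0, 0.0]
contact_force: [-0.1, -0.4, -0.2]
gripper_width: 15.3
grasp_force: 60.3
```

Call:
send_rows([
  {"gripper": 1,"x": 0,"y": 0,"z": 0.1,"ax": 0,"ay": 0,"az": 0},
  {"gripper": 1,"x": 0,"y": 0,"z": 0,"ax": 0,"ay": 0,"az": 0},
  {"gripper": 1,"x": 0,"y": 0,"z": 0,"ax": 0,"ay": 0,"az": 0},
])

```text
clock: 9.28
position: [578.0, 83.5, 125.7]
ee_rot: [0.961, -0.276, -0.0, 0.0]
contact_force: [-0.2, -0.4, -0.2]
gripper_width: 15.0
grasp_force: 60.3
```

Call:
send_rows([
  {"gripper": 1,"x": 0,"y": 0,"z": 0.06,"ax": 0,"ay": 0,"az": 0},
  {"gripper": 1,"x": 0,"y": 0,"z": 0,"ax": 0,"ay": 0,"az": 0},
  {"gripper": 1,"x": 0,"y": 0,"z": 0,"ax": 0,"ay": 0,"az": 0},
])

```text
clock: 9.53
position: [578.0, 83.5, 125.2]
ee_rot: [0.961, -0.276, -0.0, 0.0]
contact_force: [-0.1, -0.4, -0.7]
gripper_width: 14.8
grasp_force: 60.3
```

Call:
send_rows([
  {"gripper": 1,"x": 0,"y": 0,"z": 0.04,"ax": 0,"ay": 0,"az": 0},
  {"gripper": 1,"x": 0,"y": 0,"z": 0,"ax": 0,"ay": 0,"az": 0},
  {"gripper": 1,"x": 0,"y": 0,"z": 0,"ax": 0,"ay": 0,"az": 0},
])

```text
clock: 9.78
position: [578.1, 83.5, 124.9]
ee_rot: [0.961, -0.276, 0.0, -0.0]
contact_force: [-0.2, 0.5, 0.6]
gripper_width: 15.0
grasp_force: 60.5
```

Call:
send_rows([
  {"gripper": 1,"x": 0,"y": 0,"z": 0.05,"ax": 0,"ay": 0,"az": 0},
  {"gripper": 1,"x": 0,"y": 0,"z": 0,"ax": 0,"ay": 0,"az": 0},
  {"gripper": 1,"x": 0,"y": 0,"z": 0,"ax": 0,"ay": 0,"az": 0},
])

```text
clock: 10.03
position: [578.2, 83.5, 124.6]
ee_rot: [0.961, -0.276, 0.0, -0.0]
contact_force: [-1.2, 0.8, 1.0]
gripper_width: 14.9
grasp_force: 60.6
```

Call:
send_rows([
  {"gripper": 1,"x": 0,"y": 0,"z": 0.03,"ax": 0,"ay": 0,"az": 0},
  {"gripper": 1,"x": 0,"y": 0,"z": 0,"ax": 0,"ay": 0,"az": 0},
  {"gripper": 1,"x": 0,"y": 0,"z": 0,"ax": 0,"ay": 0,"az": 0},
])

```text
clock: 10.28
position: [578.2, 83.5, 124.4]
ee_rot: [0.961, -0.276, 0.0, -0.0]
contact_force: [-2.0, 0.2, 3.9]
gripper_width: 15.3
grasp_force: 60.9
```

Run:
```python
from h import *
np.set_printoptions(precision=2,suppress=True)
for i in range(3):
    im,d,m=shot('top','t8.png'); plan([578,83.5,125]); print(arm.read_state()['wrist_torque'])
shot('wrist','w8.png')
cv2.imwrite('pics/c8.png',np.hstack([cv2.resize(im[230:330,290:410],(480,400),interpolation=cv2.INTER_CUBIC)[:,:,::-1],cv2.resize(cv2.imread('pics/w8.png'),(320,240)).repeat(1,0) if 0 else cv2.copyMakeBorder(cv2.resize(cv2.imread('pics/w8.png'),(320,240)),0,160,0,0,cv2.BORDER_CONSTANT)]))
```

```text
pos [578.2  83.5 124.4] yaw -32.0 j6 0.592 shift [-0.02  0.01 -0.06] rotvec [-0.02 -0.03  0.  ] shift in target axes [-0.02  0.01 -0.06] F [-0.6 -0.4  3. ] w 15.4 g 60.9 t 10.33
[-0.07  0.42  0.07]
pos [578.2  83.5 124.4] yaw -32.0 j6 0.592 shift [-0.02  0.01 -0.06] rotvec [-0.02 -0.03  0.  ] shift in target axes [-0.02  0.01 -0.06] F [-1.6 -0.7  4.3] w 15.0 g 61.0 t 10.38
[-0.02  0.38  0.01]
pos [578.2  83.5 124.4] yaw -32.0 j6 0.592 shift [-0.02  0.01 -0.06] rotvec [-0.01 -0.02  0.  ] shift in target axes [-0.02  0.01 -0.06] F [-1.1  0.4  4.6] w 15.3 g 61.0 t 10.43
[-0.04  0.39  0.  ]
```

View pics/c8.png

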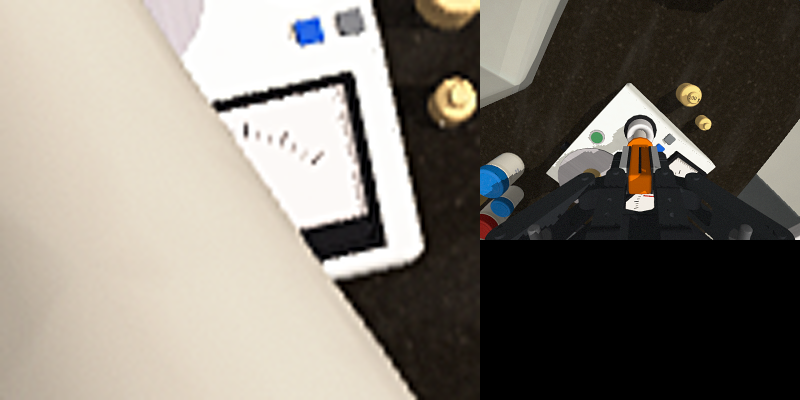

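The tool is seated: Fz is about 4 N with the tip about 5.4 mm below the screw top. The top camera is blocked by the arm, while the wrist view shows the tool in the bush. Next I turn clockwise (+az) about the tool's axis, checking forces.

Call:
send_rows([
  {"gripper": 1,"x": 0,"y": 0.01,"z": 0,"ax": 0,"ay": 0,"az": 4},
  {"gripper": 1,"x": 0,"y": 0.01,"z": 0,"ax": 0,"ay": 0,"az": 5},
  {"gripper": 1,"x": 0,"y": 0.01,"z": 0,"ax": 0,"ay": 0,"az": 5},
  {"gripper": 1,"x": 0,"y": 0,"z": 0,"ax": 0,"ay": 0,"az": 0},
])

```text
clock: 10.82
position: [578.3, 83.4, 124.4]
ee_rot: [0.92, -0.391, 0.0, -0.0]
contact_force: [-0.3, 0.7, 4.5]
gripper_width: 15.6
grasp_force: 61.0
```

```bash
cat > st.py <<'E'
from h import *
np.set_printoptions(precision=2,suppress=True)
F=[];W=[]
for i in range(3):
    arm.get_image('wrist'); s=arm.read_state(); F.append(s['contact_force']);W.append(s['wrist_torque'])
plan([578,83.5,125]); print(np.mean(F,0),np.mean(W,0))
E
python3 st.py
python3 - <<'E'
from h import *
np.set_printoptions(precision=2,suppress=True)
for c in ('side','wrist'):
    im,d,m=shot(c,c+'9.png')
    for t in ('needle_tip','zero_mark'): print(c,t,[(round(b['score'],2),np.round(b['rect'])) for b in arm.boxes_of(c,t)[:2]])
    hsv=cv2.cvtColor(im,cv2.COLOR_RGB2HSV)
    g=(hsv[:,:,0]>50)&(hsv[:,:,0]<80)&(hsv[:,:,1]>120)&(hsv[:,:,2]>60); r=((hsv[:,:,0]>172)|(hsv[:,:,0]<3))&(hsv[:,:,1]>110)&(hsv[:,:,2]>90)
    for n,k in (('g',g),('r',r)):
        nn,l,st,ce=cv2.connectedComponentsWithStats(k.astype(np.uint8),connectivity=8)
        print(n,[(st[i].tolist(),ce[i].round(1).tolist()) for i in range(1,nn) if st[i][4]>=4])
E
```

```text
pos [578.3  83.4 124.4] yaw -45.88 j6 0.349 shift [-0.03  0.01 -0.06] rotvec [-0.05 -0.04  0.  ] shift in target axes [-0.03  0.01 -0.06] F [-0.7 -0.3  4.6] w 15.3 g 61.0 t 10.97
[-0.7  -0.35  4.68] [ 0.02  0.17 -0.01]
side needle_tip []
side zero_mark [(0.91, array([318., 226.,  55.,  60.]))]
g [([53, 425, 3, 4, 8], [53.8, 426.4]), ([55, 434, 9, 5, 16], [58.6, 435.7])]
r [([240, 369, 36, 33, 966], [257.5, 385.1]), ([32, 386, 6, 8, 31], [34.3, 389.2])]
wrist needle_tip []
wrist zero_mark [(0.56, array([308., 284., 172., 138.]))]
g [([230, 283, 23, 21, 360], [241.0, 293.5])]
r []
```

Smooth, with low lateral forces. I'll turn further, then find the needle in the side picture.

Call:
send_rows([
  {"gripper": 1,"x": 0,"y": 0.01,"z": 0,"ax": 0,"ay": 0,"az": 5},
  {"gripper": 1,"x": 0,"y": 0.01,"z": 0,"ax": 0,"ay": 0,"az": 5},
  {"gripper": 1,"x": 0,"y": 0.01,"z": 0,"ax": 0,"ay": 0,"az": 5},
  {"gripper": 1,"x": 0,"y": 0.01,"z": 0,"ax": 0,"ay": 0,"az": 5},
  {"gripper": 1,"x": 0,"y": 0,"z": 0,"ax": 0,"ay": 0,"az": 0},
])

```text
clock: 11.68
position: [578.1, 83.1, 124.4]
ee_rot: [0.839, -0.545, 0.001, -0.0]
contact_force: [0.4, -1.2, 5.2]
gripper_width: 15.3
grasp_force: 61.1
```

```bash
python3 st.py
cat > needle.py <<'E'
from h import *
import sys
np.set_printoptions(precision=2,suppress=True)
def seg(im,x0,y0,x1,y1):
    hsv=cv2.cvtColor(im,cv2.COLOR_RGB2HSV)[y0:y1,x0:x1].astype(int)
    H,S=hsv[:,:,0],hsv[:,:,1]
    out=[]
    for k in ((H>45)&(H<85)&(S>60),((H>165)|(H<8))&(S>40)):
        nn,l,st,ce=cv2.connectedComponentsWithStats(k.astype(np.uint8),connectivity=8)
        i=1+np.argmax(st[1:,4]) if nn>1 else 0
        out.append(None if nn<2 else (np.argwhere(l==i)[:,::-1]+[x0,y0]))
    return out
mt=cv2.imread('pics/top1.png')[:,:,::-1]; M=arm.camera_model('top')
g,r=seg(mt,300,245,395,310); print('top1 g',g.mean(0),'needle',r.min(0),r.max(0),len(r))
# world of mark, pivot from depth taken at approx meter plane z: use balance geometry
for name,fn in (('side0','pics/side1.png'),('side',None)):
    if fn: im=cv2.imread(fn)[:,:,::-1]
    else: im,d,m=shot('side',sys.argv[1])
    g,r=seg(np.ascontiguousarray(im),318,226,373,288)
    if g is not None: print(name,'g',g.mean(0),len(g))
    if r is not None:
        i=np.argsort(r[:,0]); print(name,'needle left end',r[i[:4]].tolist(),'right end',r[i[-4:]].tolist(),len(r), 'fit',cv2.fitLine(r.astype(np.float32),cv2.DIST_L2,0,.01,.01).ravel())
E
python3 needle.py side10.png
```

```text
pos [578.1  83.1 124.4] yaw -65.8 j6 0.002 shift [-0.04 -0.01 -0.06] rotvec [-0.08 -0.02  0.  ] shift in target axes [-0.04 -0.01 -0.06] F [0.2 0.7 5. ] w 15.5 g 61.1 t 11.83
[ 0.29 -0.    5.02] [-0.07 -0.07  0.05]
top1 g [341.1  263.43] needle [333 270] [347 293] 48
side0 g [330.75 251.  ] 8
side0 needle left end [[351, 256], [352, 256], [353, 256], [354, 256]] right end [[357, 257], [358, 256], [358, 257], [359, 256]] 13 fit [  1.     0.04 355.62 256.15]
side g [330.75 251.  ] 8
side needle left end [[338, 255], [339, 255], [340, 255], [341, 255]] right end [[346, 255], [347, 255], [348, 255], [349, 255]] 12 fit [  1.    0.  343.5 255. ]
```

Call:
send_rows([
  {"gripper": 1,"x": 0,"y": 0.01,"z": 0,"ax": 0,"ay": 0,"az": 5},
  {"gripper": 1,"x": 0,"y": 0.01,"z": 0,"ax": 0,"ay": 0,"az": 5},
  {"gripper": 1,"x": 0,"y": 0.01,"z": 0,"ax": 0,"ay": 0,"az": 5},
  {"gripper": 1,"x": 0,"y": 0.01,"z": 0,"ax": 0,"ay": 0,"az": 5},
  {"gripper": 1,"x": 0,"y": 0,"z": 0,"ax": 0,"ay": 0,"az": 0},
])

```text
clock: 12.3
position: [577.8, 82.9, 124.4]
ee_rot: [0.732, -0.681, 0.001, -0.001]
contact_force: [0.8, -0.1, 5.3]
gripper_width: 15.3
grasp_force: 61.1
```

```bash
python3 st.py
cat >> needle.py <<'E'
# sub-pixel redness profile: weighted row per column, both shots
for n,f in (('start','pics/side1.png'),('now','pics/'+sys.argv[1])):
    im=cv2.imread(f)[245:265,330:366].astype(float); red=np.clip(im[:,:,2]-(im[:,:,0]+im[:,:,1])/2-8,0,None)
    w=red.sum(0); rows=(red*np.arange(245,265)[:,None]).sum(0)/np.maximum(w,1e-6)
    print(n,[(330+i,round(float(rows[i]),1),int(w[i])) for i in range(36) if w[i]>15])
im,d,m=shot('wrist','n_'+sys.argv[1])
hsv=cv2.cvtColor(im,cv2.COLOR_RGB2HSV).astype(int); H,S,V=hsv[:,:,0],hsv[:,:,1],hsv[:,:,2]
for q,k in (('g',(H>45)&(H<85)&(S>90)&(V>60)),('r',((H>168)|(H<4))&(S>90)&(V>80))):
    nn,l,st,ce=cv2.connectedComponentsWithStats(k.astype(np.uint8),connectivity=8); print(q,[(st[i].tolist()) for i in range(1,nn) if st[i][4]>=8][:8])
E
python3 needle.py side11.png
```

```text
pos [577.8  82.9 124.4] yaw -85.76 j6 -0.347 shift [-0.06 -0.02 -0.06] rotvec [-0.09  0.   -0.  ] shift in target axes [-0.06 -0.02 -0.06] F [ 1.5 -0.3  4.1] w 15.1 g 61.1 t 12.45
[ 1.01 -0.94  4.82] [-0.25 -0.33  0.01]
top1 g [341.1  263.43] needle [333 270] [347 293] 48
side0 g [330.75 251.  ] 8
side0 needle left end [[351, 256], [352, 256], [353, 256], [354, 256]] right end [[357, 257], [358, 256], [358, 257], [359, 256]] 13 fit [  1.     0.04 355.62 256.15]
side g [330.75 251.  ] 8
side needle left end [[350, 255], [351, 255], [352, 255], [353, 255]] right end [[357, 256], [358, 255], [358, 256], [358, 257]] 13 fit [  0.99   0.13 355.   255.38]
start [(337, 256.7, 71), (338, 256.7, 77), (339, 256.6, 76), (340, 256.7, 88), (341, 256.7, 90), (342, 256.7, 87), (343, 256.7, 87), (344, 256.7, 87), (345, 256.7, 84), (346, 256.6, 59), (347, 256.5, 47), (348, 256.5, 48), (349, 256.5, 47), (350, 256.3, 41), (351, 256.3, 63), (352, 256.3, 78), (353, 255.2, 77), (354, 255.5, 83), (355, 255.8, 96), (356, 256.2, 136), (357, 256.3, 134), (358, 256.8, 86)]
now [(335, 252.8, 36), (336, 252.9, 55), (337, 253.0, 60), (338, 253.2, 55), (339, 253.0, 46), (340, 253.1, 48), (341, 253.3, 42), (342, 253.7, 38), (343, 254.0, 58), (344, 254.0, 49), (345, 254.0, 49), (346, 254.0, 46), (347, 254.2, 60), (348, 254.5, 49), (349, 254.9, 48), (350, 254.9, 53), (351, 255.0, 46), (352, 255.0, 50), (353, 254.2, 62), (354, 254.5, 74), (355, 254.9, 84), (356, 255.5, 122), (357, 256.0, 116), (358, 256.5, 58)]
g [[429, 311, 11, 13, 101]]
r [[443, 294, 54, 29, 154]]
```

```bash
cat > nw.py <<'E'
from h import *
import sys
np.set_printoptions(precision=2,suppress=True)
im,d,m=shot('wrist',sys.argv[1])
hsv=cv2.cvtColor(im,cv2.COLOR_RGB2HSV).astype(int); H,S,V=hsv[:,:,0],hsv[:,:,1],hsv[:,:,2]
def big(k):
    nn,l,st,ce=cv2.connectedComponentsWithStats(k.astype(np.uint8),connectivity=8); i=1+np.argmax(st[1:,4]); return np.argwhere(l==i)[:,::-1]
g=big((H>45)&(H<85)&(S>90)&(V>60)); r=big(((H>168)|(H<4))&(S>70)&(V>80))
a=np.radians(13.0); X=np.array([np.cos(a),np.sin(a),0]); Y=np.array([-np.sin(a),np.cos(a),0])
O=np.array([577.2,83.6,0])-45*X+56*Y
f=lambda q: np.array([[(p-O)@X,(p-O)@Y,p[2]] for p in (atd(m,d,*t) for t in q)])
G=f(g); Rr=f(r); print('green mean',G.mean(0),'range y',G[:,1].min(),G[:,1].max(),'x',G[:,0].min(),G[:,0].max())
o=np.argsort(Rr[:,0]); tip=np.median(Rr[o[-8:]],0); base=np.median(Rr[o[:8]],0); print('needle tip side',tip,'base',base)
vx,vy,x0,y0=cv2.fitLine(Rr[:,:2].astype(np.float32),cv2.DIST_HUBER,0,.01,.01).ravel(); print('line angle (deg, left+)',np.degrees(np.arctan(vy/vx)),'y at green x',y0+vy/vx*(G[:,0].mean()-x0))
x,y=g.mean(0).round().astype(int); x0=max(x-60,0); y0=max(y-60,0)
cv2.imwrite('pics/nc.png',cv2.resize(im[y0:y+60,x0:x+90],None,fx=4,fy=4,interpolation=cv2.INTER_CUBIC)[:,:,::-1])
E
python3 nw.py w12.png
```

```text
green mean [-25.01  -1.13  53.64] range y -5.043495669805556 2.7761300191530864 x -29.100748499373577 -20.982089885162658
needle tip side [-31.76   2.99  53.23] base [-74.42  -1.32  36.66]
line angle (deg, left+) 6.39048 y at green x 4.036068896270957
```

View pics/nc.png

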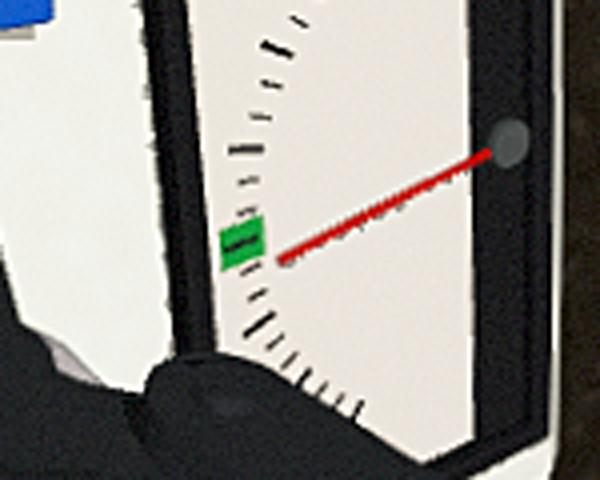

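The needle (tip at crop (280,262)) points just left of the green band (242,243), about 5° short, which is roughly 18° of screw. I'll turn 16° more.

Call:
send_rows([
  {"gripper": 1,"x": 0,"y": 0.01,"z": 0,"ax": 0,"ay": 0,"az": 5},
  {"gripper": 1,"x": 0,"y": 0.01,"z": 0,"ax": 0,"ay": 0,"az": 5},
  {"gripper": 1,"x": 0,"y": 0.01,"z": 0,"ax": 0,"ay": 0,"az": 4},
  {"gripper": 1,"x": 0,"y": 0,"z": 0,"ax": 0,"ay": 0,"az": 2},
  {"gripper": 1,"x": 0,"y": 0,"z": 0,"ax": 0,"ay": 0,"az": 0},
])

```text
clock: 13.02
position: [577.6, 82.8, 124.4]
ee_rot: [-0.63, 0.776, -0.001, 0.001]
contact_force: [1.4, -1.1, 4.6]
gripper_width: 15.1
grasp_force: 61.1
```

```bash
python3 st.py; python3 nw.py w13.png; python3 needle.py side13.png | grep now
```

```text
pos [577.6  82.9 124.4] yaw -101.77 j6 -0.626 shift [-0.07 -0.03 -0.06] rotvec [-0.09  0.02 -0.  ] shift in target axes [-0.07 -0.03 -0.06] F [ 2.  -1.3  5.5] w 15.5 g 61.1 t 13.17
[ 1.87 -1.44  5.43] [-0.43 -0.5   0.02]
green mean [-25.02  -1.24  53.78] range y -5.2093494619182055 2.7788619885540444 x -28.965222757844163 -21.04463165399699
needle tip side [-31.65  -0.25  53.32] base [-74.53  -1.73  37.1 ]
line angle (deg, left+) 2.510077 y at green x 0.10354077311736298
now [(335, 251.2, 52), (336, 251.5, 50), (337, 251.8, 48), (338, 252.1, 54), (339, 252.0, 48), (340, 252.1, 52), (341, 252.3, 46), (342, 252.8, 47), (343, 253.1, 53), (344, 253.0, 47), (345, 253.1, 51), (346, 253.4, 46), (347, 253.9, 59), (348, 254.0, 43), (349, 254.0, 43), (350, 254.1, 50), (351, 254.3, 43), (352, 254.8, 49), (353, 254.1, 64), (354, 254.0, 65), (355, 254.8, 91), (356, 255.3, 118), (357, 255.8, 115), (358, 256.8, 40)]
```

The needle is within about 1 mm of the mark by both cameras. I'll hold briefly, relieve the twist, lift straight out, and rotate back to the original yaw.

Call:
send_rows([
  {"gripper": 1,"x": 0,"y": 0,"z": 0,"ax": 0,"ay": 0,"az": 0},
  {"gripper": 1,"x": 0,"y": 0,"z": 0,"ax": 0,"ay": 0,"az": 0},
  {"gripper": 1,"x": 0,"y": 0,"z": 0,"ax": 0,"ay": 0,"az": -4},
  {"gripper": 1,"x": 0,"y": 0,"z": -0.4,"ax": 0,"ay": 0,"az": 0},
  {"gripper": 1,"x": 0,"y": 0,"z": -0.6,"ax": 0,"ay": 0,"az": 0},
])

```text
clock: 13.73
position: [576.4, 82.9, 132.6]
ee_rot: [-0.656, 0.755, 0.001, -0.001]
contact_force: [2.0, -0.6, -2.0]
gripper_width: 15.0
grasp_force: 60.1
```

Call:
send_rows([
  {"gripper": 1,"x": 0,"y": 0,"z": -1.0,"ax": 0,"ay": 0,"az": 0},
  {"gripper": 1,"x": 0,"y": 0,"z": -2.0,"ax": 0,"ay": 0,"az": 0},
  {"gripper": 1,"x": 0,"y": 0,"z": -2.5,"ax": 0,"ay": 0,"az": 0},
  {"gripper": 1,"x": 0,"y": 0,"z": -2.0,"ax": 0,"ay": 0,"az": 0},
  {"gripper": 1,"x": 0,"y": 0,"z": 0,"ax": 0,"ay": 0,"az": -5},
])

```text
clock: 14.15
position: [578.2, 83.3, 214.2]
ee_rot: [-0.689, 0.725, -0.002, 0.003]
contact_force: [0.5, -0.4, 0.1]
gripper_width: 15.1
grasp_force: 60.4
```

Call:
send_rows([
  {"gripper": 1,"x": 0,"y": 0,"z": 0,"ax": 0,"ay": 0,"az": -6.5},
  {"gripper": 1,"x": 0,"y": 0,"z": 0,"ax": 0,"ay": 0,"az": -6.5},
  {"gripper": 1,"x": 0,"y": 0,"z": 0,"ax": 0,"ay": 0,"az": -6.5},
  {"gripper": 1,"x": 0,"y": 0,"z": 0,"ax": 0,"ay": 0,"az": -6.5},
  {"gripper": 1,"x": 0,"y": 0,"z": 0,"ax": 0,"ay": 0,"az": -6.5},
])

```text
clock: 14.57
position: [575.6, 82.8, 209.0]
ee_rot: [0.865, -0.501, -0.001, 0.001]
contact_force: [-0.2, -0.5, -0.5]
gripper_width: 15.4
grasp_force: 60.4
```

Call:
send_rows([
  {"gripper": 1,"x": 0,"y": 0,"z": 0,"ax": 0,"ay": 0,"az": -6.5},
  {"gripper": 1,"x": 0,"y": 0,"z": 0,"ax": 0,"ay": 0,"az": -6.5},
  {"gripper": 1,"x": 0,"y": 0,"z": 0,"ax": 0,"ay": 0,"az": -6.5},
  {"gripper": 1,"x": 0,"y": 0,"z": 0,"ax": 0,"ay": 0,"az": -6.5},
  {"gripper": 1,"x": 0,"y": 0,"z": 0,"ax": 0,"ay": 0,"az": -5.9},
])

```text
clock: 14.98
position: [575.6, 82.8, 209.0]
ee_rot: [0.97, -0.245, -0.001, 0.0]
contact_force: [-0.0, 0.6, -0.7]
gripper_width: 15.0
grasp_force: 60.4
```

Call:
send_rows([
  {"gripper": 1,"x": 0,"y": 0,"z": 0,"ax": 0,"ay": 0,"az": 0},
  {"gripper": 1,"x": 0,"y": 0,"z": 0,"ax": 0,"ay": 0,"az": 0},
])

```text
clock: 15.15
position: [576.1, 82.8, 209.0]
ee_rot: [0.969, -0.248, -0.001, 0.0]
contact_force: [0.2, -0.7, -1.1]
gripper_width: 15.3
grasp_force: 60.4
```

```bash
python3 - <<'E'
from h import *
plan([440.9,326.1,205],np.radians(-28.4))
E
python3 needle.py side14.png | grep now
```

```text
pos [576.1  82.8 209. ] yaw -28.76 j6 0.648 shift [-23.555 -14.821   0.423] rotvec [ 0.05  0.08 -0.36] shift in target axes [-23.461 -14.969   0.403] F [ 0.2 -0.7 -1.1] w 15.3 g 60.4 t 15.15
now [(335, 251.3, 48), (336, 251.5, 46), (337, 251.9, 45), (338, 252.1, 55), (339, 252.1, 46), (340, 252.1, 47), (341, 252.3, 41), (342, 252.8, 44), (343, 253.1, 50), (344, 253.0, 44), (345, 253.1, 49), (346, 253.3, 44), (347, 254.0, 55), (348, 254.0, 44), (349, 254.0, 40), (350, 254.1, 48), (351, 254.3, 41), (352, 254.8, 42), (353, 254.0, 62), (354, 254.1, 60), (355, 254.7, 86), (356, 255.4, 119), (357, 255.8, 116), (358, 256.9, 42)]
```

The needle is unchanged after withdrawal. Now back to the stand.

Call:
send_rows([
  {"gripper": 1,"x": -1.5,"y": -0.9,"z": 0,"ax": 0,"ay": 0,"az": -0.35},
  {"gripper": 1,"x": -3.0,"y": -1.9,"z": 0,"ax": 0,"ay": 0,"az": 0},
  {"gripper": 1,"x": -3.0,"y": -1.9,"z": 0,"ax": 0,"ay": 0,"az": 0},
  {"gripper": 1,"x": -3.0,"y": -1.9,"z": 0,"ax": 0,"ay": 0,"az": 0},
  {"gripper": 1,"x": -3.0,"y": -1.9,"z": 0,"ax": 0,"ay": 0,"az": 0},
])

```text
clock: 15.67
position: [497.1, 222.6, 209.1]
ee_rot: [0.969, -0.245, -0.0, 0.0]
contact_force: [0.3, 0.4, -0.4]
gripper_width: 15.7
grasp_force: 60.4
```

Call:
send_rows([
  {"gripper": 1,"x": -3.0,"y": -1.9,"z": 0,"ax": 0,"ay": 0,"az": 0},
  {"gripper": 1,"x": -3.0,"y": -1.9,"z": 0,"ax": 0,"ay": 0,"az": 0},
  {"gripper": 1,"x": -3.0,"y": -1.9,"z": 0,"ax": 0,"ay": 0,"az": 0},
  {"gripper": 1,"x": -1.0,"y": -0.75,"z": 0,"ax": 0,"ay": 0,"az": 0},
  {"gripper": 1,"x": 0,"y": 0,"z": 0,"ax": 0,"ay": 0,"az": 0},
])

```text
clock: 16.08
position: [439.5, 328.3, 209.1]
ee_rot: [0.97, -0.243, -0.0, -0.0]
contact_force: [-0.1, 0.2, -0.4]
gripper_width: 15.2
grasp_force: 60.4
```

Call:
send_rows([
  {"gripper": 1,"x": 0,"y": 0,"z": 3,"ax": 0,"ay": 0,"az": 0},
  {"gripper": 1,"x": 0,"y": 0,"z": 2.5,"ax": 0,"ay": 0,"az": 0},
  {"gripper": 1,"x": 0,"y": 0,"z": 0.8,"ax": 0,"ay": 0,"az": 0},
  {"gripper": 1,"x": 0,"y": 0,"z": 0,"ax": 0,"ay": 0,"az": 0},
  {"gripper": 1,"x": 0,"y": 0,"z": 0,"ax": 0,"ay": 0,"az": 0},
])

```text
clock: 16.5
position: [441.6, 325.5, 146.6]
ee_rot: [0.97, -0.245, 0.0, 0.0]
contact_force: [0.3, 0.2, -0.6]
gripper_width: 15.1
grasp_force: 60.4
```

Run:
```python
from h import *
np.set_printoptions(precision=2,suppress=True)
for i in range(2):
    im,d,m=shot('wrist','w15.png'); plan([440.9,326.1,77.8],np.radians(-28.4))
P=np.array([atd(m,d,u,v) for v in range(150,330) for u in range(220,420)]); c=im[150:330,220:420].reshape(-1,3).astype(int)
z=P[:,2]; k=(abs(z-64)<2.5)&(np.hypot(P[:,0]-440,P[:,1]-326)<25)&(c[:,0]<c[:,2]+30)
q=P[k][:,:2].astype(np.float32); print(k.sum(),cv2.minEnclosingCircle(q))
```

```text
pos [441.9 326.1 147.4] yaw -28.3 j6 0.145 shift [-0.1   0.06  6.96] rotvec [-0.11 -0.06  0.1 ] shift in target axes [-0.09  0.04  6.96] F [ 0.1 -0.3  0.2] w 15.2 g 60.4 t 16.55
pos [441.9 326.3 147.7] yaw -28.29 j6 0.145 shift [-0.09  0.09  6.99] rotvec [-0.16 -0.06  0.11] shift in target axes [-0.08  0.07  6.99] F [ 0.6 -0.2 -0.2] w 15.3 g 60.4 t 16.6
942 ((439.8160705566406, 326.0514831542969), 16.263648986816406)
```

Call:
send_rows([
  {"gripper": 1,"x": -0.09,"y": 0.06,"z": 0,"ax": 0,"ay": 0,"az": 0},
  {"gripper": 1,"x": 0,"y": 0,"z": 1.0,"ax": 0,"ay": 0,"az": 0},
  {"gripper": 1,"x": 0,"y": 0,"z": 0.8,"ax": 0,"ay": 0,"az": 0},
  {"gripper": 1,"x": 0,"y": 0,"z": 0.5,"ax": 0,"ay": 0,"az": 0},
  {"gripper": 1,"x": 0,"y": 0,"z": 0,"ax": 0,"ay": 0,"az": 0},
])

```text
clock: 17.02
position: [438.9, 325.0, 121.2]
ee_rot: [0.97, -0.244, -0.001, 0.001]
contact_force: [1.1, -0.5, -1.1]
gripper_width: 15.1
grasp_force: 60.3
```

Call:
send_rows([
  {"gripper": 1,"x": 0,"y": 0,"z": 0.3,"ax": 0,"ay": 0,"az": 0},
  {"gripper": 1,"x": 0,"y": 0,"z": 0.3,"ax": 0,"ay": 0,"az": 0},
  {"gripper": 1,"x": 0,"y": 0,"z": 0.3,"ax": 0,"ay": 0,"az": 0},
  {"gripper": 1,"x": 0,"y": 0,"z": 0.3,"ax": 0,"ay": 0,"az": 0},
  {"gripper": 1,"x": 0,"y": 0,"z": 0,"ax": 0,"ay": 0,"az": 0},
])

```text
clock: 17.43
position: [439.7, 325.7, 110.5]
ee_rot: [0.97, -0.244, 0.0, 0.0]
contact_force: [0.7, 0.0, -1.2]
gripper_width: 15.2
grasp_force: 60.5
```

Call:
send_rows([
  {"gripper": 1,"x": 0,"y": 0,"z": 0.8,"ax": 0,"ay": 0,"az": 0},
  {"gripper": 1,"x": 0,"y": 0,"z": 0.8,"ax": 0,"ay": 0,"az": 0},
  {"gripper": 1,"x": 0,"y": 0,"z": 0.8,"ax": 0,"ay": 0,"az": 0},
  {"gripper": 1,"x": 0,"y": 0,"z": 0.5,"ax": 0,"ay": 0,"az": 0},
  {"gripper": 1,"x": 0,"y": 0,"z": 0,"ax": 0,"ay": 0,"az": 0},
])

```text
clock: 17.85
position: [439.7, 325.5, 80.6]
ee_rot: [0.97, -0.244, -0.0, 0.001]
contact_force: [1.7, 0.3, -1.1]
gripper_width: 15.0
grasp_force: 60.3
```

Call:
send_rows([
  {"gripper": 1,"x": 0,"y": 0,"z": 0.15,"ax": 0,"ay": 0,"az": 0},
  {"gripper": 1,"x": 0,"y": 0,"z": 0.1,"ax": 0,"ay": 0,"az": 0},
  {"gripper": 1,"x": 0,"y": 0,"z": 0,"ax": 0,"ay": 0,"az": 0},
  {"gripper": 1,"x": 0,"y": 0,"z": 0,"ax": 0,"ay": 0,"az": 0},
])

```text
clock: 18.18
position: [439.7, 325.8, 79.6]
ee_rot: [0.97, -0.244, 0.0, -0.0]
contact_force: [1.5, -1.1, -1.4]
gripper_width: 15.4
grasp_force: 60.3
```

Call:
send_rows([
  {"gripper": 1,"x": 0.04,"y": 0,"z": 0.15,"ax": 0,"ay": 0,"az": 0},
  {"gripper": 1,"x": 0,"y": 0,"z": 0,"ax": 0,"ay": 0,"az": 0},
  {"gripper": 0.5,"x": 0,"y": 0,"z": 0,"ax": 0,"ay": 0,"az": 0},
  {"gripper": 0,"x": 0,"y": 0,"z": 0,"ax": 0,"ay": 0,"az": 0},
  {"gripper": -0.5,"x": 0,"y": 0,"z": 0,"ax": 0,"ay": 0,"az": 0},
])

```text
clock: 18.6
position: [439.9, 325.5, 78.1]
ee_rot: [0.97, -0.244, -0.0, 0.0]
contact_force: [-0.6, 0.9, -0.3]
gripper_width: 44.9
grasp_force: 0.0
```

Call:
send_rows([
  {"gripper": -1,"x": 0,"y": 0,"z": 0,"ax": 0,"ay": 0,"az": 0},
  {"gripper": -1,"x": 0,"y": 0,"z": 0,"ax": 0,"ay": 0,"az": 0},
  {"gripper": -1,"x": 0,"y": 0,"z": 0,"ax": 0,"ay": 0,"az": 0},
  {"gripper": -1,"x": 0,"y": 0,"z": 0,"ax": 0,"ay": 0,"az": 0},
])

```text
clock: 18.93
position: [440.0, 325.6, 78.0]
ee_rot: [0.97, -0.244, -0.0, 0.0]
contact_force: [0.0, 0.0, 0.4]
gripper_width: 85.3
grasp_force: 0.0
```

Call:
send_rows([
  {"gripper": -1,"x": 0,"y": 0,"z": -1.5,"ax": 0,"ay": 0,"az": 0},
  {"gripper": -1,"x": 0,"y": 0,"z": -3,"ax": 0,"ay": 0,"az": 0},
  {"gripper": -1,"x": 0,"y": 0,"z": -3.5,"ax": 0,"ay": 0,"az": 0},
  {"gripper": -1,"x": 0,"y": 0,"z": -2,"ax": 0,"ay": 0,"az": 0},
  {"gripper": -1,"x": 0,"y": 0,"z": 0,"ax": 0,"ay": 0,"az": 0},
])

```text
clock: 19.35
position: [442.3, 327.8, 183.5]
ee_rot: [0.97, -0.244, 0.003, -0.005]
contact_force: [0.1, 0.4, -0.1]
gripper_width: 85.5
grasp_force: 0.0
```

Call:
send_rows([
  {"gripper": -1,"x": 0,"y": 0,"z": 0,"ax": 0,"ay": 0,"az": 0},
  {"gripper": -1,"x": 0,"y": 0,"z": 0,"ax": 0,"ay": 0,"az": 0},
])

```text
clock: 19.52
position: [439.5, 325.1, 177.2]
ee_rot: [0.97, -0.244, -0.001, 0.001]
contact_force: [0.3, -0.1, -0.5]
gripper_width: 85.3
grasp_force: 0.0
```

```bash
sed -i 's/w3.png/w16.png/' look.py; python3 look.py; python3 needle.py side16.png | grep -v top1
```

```text
pos [439.5 325.1 177.2] yaw -28.28 j6 0.144 shift [ 0.04 -0.08 10.12] rotvec [0.08 0.04 0.32] shift in target axes [ 0.03 -0.06 10.12] F [ 0.3 -0.1 -0.5] w 85.3 g 0.0 t 19.52
[(0.79, array([297., 221.,  40.,  53.])), (0.77, array([162., 257.,  76.,  34.]))]
670 [440.02 325.67 118.89] ((439.1808776855469, 326.00555419921875), (15.336562156677246, 16.06454086303711), 61.62786102294922) 1.093861343692143
409 ((441.40203857421875, 325.0589294433594), (26.291349411010742, 21.388986587524414), 62.99433517456055)
side0 g [330.75 251.  ] 8
side0 needle left end [[351, 256], [352, 256], [353, 256], [354, 256]] right end [[357, 257], [358, 256], [358, 257], [359, 256]] 13 fit [  1.     0.04 355.62 256.15]
side needle left end [[355, 254], [355, 255], [356, 254], [356, 255]] right end [[357, 255], [357, 256], [357, 257], [358, 256]] 10 fit [  0.66   0.76 356.4  255.2 ]
start [(337, 256.7, 71), (338, 256.7, 77), (339, 256.6, 76), (340, 256.7, 88), (341, 256.7, 90), (342, 256.7, 87), (343, 256.7, 87), (344, 256.7, 87), (345, 256.7, 84), (346, 256.6, 59), (347, 256.5, 47), (348, 256.5, 48), (349, 256.5, 47), (350, 256.3, 41), (351, 256.3, 63), (352, 256.3, 78), (353, 255.2, 77), (354, 255.5, 83), (355, 255.8, 96), (356, 256.2, 136), (357, 256.3, 134), (358, 256.8, 86)]
now [(340, 254.7, 34), (341, 252.7, 109), (342, 252.9, 83), (343, 253.4, 79), (344, 253.1, 64), (345, 252.5, 17), (355, 255.4, 42), (356, 255.4, 94), (357, 255.9, 111), (358, 257.3, 41)]
g [[535, 19, 12, 18, 112]]
r [[544, 35, 21, 55, 138], [95, 111, 71, 68, 3712]]
```

The tool is seated, with its top at z 118.9 as at the start. One last needle check from the wrist camera, which has a clear view now, then I hand in.

```bash
python3 nw.py w17.png && python3 -c "
from bench import arm
print(arm.job_done())"
```

```text
green mean [-23.84   0.59  56.08] range y -4.786973640666975 159.68118606707756 x -28.323295754765084 23.84487118391782
needle tip side [148.29 312.91   0.15] base [ 23.84 159.68 319.49]
line angle (deg, left+) 52.83297 y at green x 96.7856254698518
the job is handed in; nothing more can be done
None
```

The job is handed in. The blade seated fully in the slot, and the screw was turned until the needle stood within about 1.5 mm of the zero mark. After I drew the tool out, the side camera showed the needle unchanged. The tool is back in its stand and released, with its handle top at the same height as at the start. My last needle check before handing in gave no usable reading, because it picked up another red object. No verdict came back, so I don't know the judged result.

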